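Show the donated marble tray to the phone

TASK

Use the scoop to tip its ball into the dished tray without touching the ball, then stand the empty scoop back on the table, clear of the round white board. Then take the tray by its bow handle, lift it straight up, turn it in the air a quarter turn, either way, so that the bow handle points at the phone, keeping it level and over the board with the ball resting in the middle. Finish while still holding the tray still, some 8 cm above the board, and leave everything else on the table where it is.

Things in the scene. Friction and masses are not known exactly. Their poses are not given: they have to be found in the camera images.
- stand: fixed filming stand: round white board, 240 mm across, 4 mm thick; origin at the centre of the board's underside (table level), z up. An upright phone (78 mm wide, top 192 mm above the table) in a grey holder faces the board from its -y side, 205 mm from the centre: the line from board centre to phone is the stand's -y axis
- tray: loose turned-wood dish, about 0.3 kg, 172 mm across, bridged by a wooden bow handle; origin at its underside's centre, z up, x along the bow. Starts on the board, concentric to 12 mm, bow along the stand's x axis to 12 degrees. The dish is a shallow cone rising 13 degrees from its centre (10 mm above the underside) out to radius 79 mm, then a small rim, top 40 mm above the underside
- tray_bow (a point): middle of the tray's bow handle, over the dish centre, 96 mm above the tray's underside; x along the bow. The bar is 12 mm wide (along y), 14 mm high and 188 mm long, with posts at x = +-89 mm; about 45 mm of free height between bar and seated ball
- tray_seat (a point): the point in the tray where the ball's centre is when it rests in the middle, 27.5 mm above the tray's underside on its axis
- scoop_grip (a point): loose scoop, 0.12 kg: point on its upright wooden grip tab, 50 mm above its underside; x points to the open mouth, z up. Tab 12 mm thick (y), 26 mm along x, top 18 mm above this point. Metal pan 54 mm wide from x = 14 mm to the mouth at 82 mm, side walls 26 mm high; its floor rises 8 degrees to the mouth: the ball rolls out when the nose dips well past 15 degrees; 35 empties it
- scoop_mouth (a point): middle of the scoop's mouth edge (upper face of the floor), 82 mm ahead of the grip point along the scoop's x, 15 mm above the scoop's underside
- ball: glazed white ball, 34 mm in diameter, about 50 g, origin at its centre; it rolls a little stiffly. At first it lies at the back of the scoop's pan
- tape: bystander: cardboard-coloured tape roll lying flat, 92 mm across, 24 mm high; origin under its centre
- jar: bystander: glass jar with metal cap, 60 mm across, 85 mm high; origin under its centre
- stacker: bystander: wooden stacking toy, 72 mm across, 78 mm high; origin under its centre
- cup: bystander: white cup, 68 mm across, 80 mm high; origin under its centre
- cards: bystander: cardboard box of cards, 90 x 62 x 24 mm; origin under its centre
- puzzle: bystander: flat wooden puzzle piece, 70 x 70 x 12 mm with two round knobs; origin under its centre

How it is judged:
By the outcome, as a careful person would: the job done as asked, in the order asked, and still so for the second after the job is handed in, while the arm keeps its last pose, push and grip.
It also fails if it takes over 72 s, if anything falls off the work surface, if the arm or the gripper's body presses on something with over 40 N, if the wrist force passes 120 N, or if a joint passes its speed limit or range.

ROBOT

A 6-joint arm with a two-finger parallel gripper is mounted at the origin on the work surface. World frame = base frame: x ahead of the robot, y to its left, z up, the work surface at z = 0. Lengths are in m, angles in rad, forces in N, time in s.
With the tool pointing down it reaches from about 0.375 to 0.975 m from the base axis. Payload 3.8 kg.
Tool frame: the origin (TCP) lies at the very end of the fingers, on their centre line; the grasp point (between the pads) lies 19 mm behind it (bot.tcp_to_grasp is the distance from the TCP to the grasp point, in m); y points along the fingers, x is the direction in which the jaws open and shut, and the axes are right-handed (so a half turn about y gives the same grasp; the last joint's range is limited). The gripper opens to 88 mm and grips with 3 to 60 N. Pads are 18 mm wide; open, the fingers measure 123 mm over their backs; the gripper's body (75 mm by 187 mm) begins 45 mm behind the grasp point.
Start: joints at [1.15, 0.264, 1.604, -0, 1.274, -0.037], TCP at [0.253, 0.626, 0.239] pointing down, gripper open.
Joint ranges: [-2.63, 2.63], [-0.94, 2.18], [0.31, 2.57], [-1.31, 4.45], [0, 2.66], [-2.55, 2.55]. Speed limits (rad/s): [2.57, 2.57, 3.14, 3.14, 3.14, 3.14].

INTERFACE

Orientations are given as a unit quaternion [w, x, y, z].
In Python, from station import bot gives the robot as it stands.
- The arm moves only by the tool send_rows, never from a script. Its argument "commands" is a list that holds one entry, the list of rows, each a list of 5 numbers: the shift along the tool's x, y, z in m, then the turn about the tool's y in degrees, then the finger opening in m, from 0 to 0.0881. A call has 1 to 20 rows; each row shifts and turns the commanded pose from where the row before left it, along the tool's axes as they then stand; what a row does not reach is not made up. A row lasts 1/10 s, in which the tool goes at most 50 mm and 8.59 degrees, less where a joint would pass 70% of its speed; a pose out of reach is approached as far as the arm can. A call with a gripper value outside its range is refused whole. The fingers move at their own pace and stop on an object; "force" is the grip in N (left out, the last holds). Time passes only in rows, so rows that do not move let the fingers close. It gives the time, the measured TCP pose, the force and the opening at its end, in the units of the state.
- bot.state(): the state, without advancing time (a new reading comes with each control period).
- bot.read_camera(name): name is "scene" or "top" or "wrist"; returns a dict with "frame" (400x640x3 uint8, red, green, blue), "range_z" (400x640 float32, m along the optical axis (not along the pixel's ray), 0 where there is no reading), "camera_matrix" (3x3 intrinsics, pixels), "pose" (4x4, takes a point from camera to world coordinates); the wrist camera has in their place "hand_eye" (4x4, takes a point from camera to tool coordinates, whose origin is the TCP and whose axes are the tool frame's). Camera axes: x right, y up, looking along -z (the intrinsics and any distortion apply to the point x, -y, -z); pixel columns grow to the right and rows downward; lengths in m; the calibration is good to about 2 mm. A picture is of the moment at which its call begins: read the wrist's pose just before it.
- bot.close_job(): hands the job in, once; it reports no verdict.
Trained networks look in a picture, given as the dict that the camera call returned (one of the last four; its "shot" number tells which), for a name from the list of things; names that differ only in an ending like _2 or _b are one class to them, and where a whole thing is asked for, a point or a joint stands for the part that bears it (a point fixed in the world has none). Each returns a list of dicts, best first, with "confidence" (0 to 1); they miss things now and then, are a little off and sometimes report something else, mostly with a low value. They report only what shows in the picture. A call takes as long as a camera call.
- bot.find_in(picture, name): "xyz" ([x, y, z] in m, in world coordinates, good to about 4 mm: the middle of the surface that is visible of it).
- bot.cut_out(picture, name): "region" (400x640 bool, what is visible of it).
- bot.mark_of(picture, name): "xyz" ([x, y, z] in m, in world coordinates, good to about 4 mm: a listed point, or the origin of a listed thing).
The state is a dict: "time": time; "q": joint angles; "qd": joint speeds; "joint_efforts": joint torques, N m; "tool_pos": TCP position; "ee_rot": TCP orientation; "force": force on the tool from outside, world axes, zero at the start; "wrist_torque": the same for the moment, N m; "finger_gap": opening from 0.0 (shut) to 1.0 (fully open).
Only numpy, scipy, OpenCV 4.12 (cv2) and the standard library are available. Lean on these libraries where they do the work, as an engineer would, in place of code of your own. Each camera call takes 0.05 s, during which the arm holds its last target.

## Working session

There is one attempt and no reset: what is moved stays moved. The work goes in short steps, Python scripts to look and compute and a tool call to move; the robot and the scene stay as the last step left them, time stands still between calls to the robot, and variables do not carry over. Pictures are saved under pics/ and viewed, and the job is handed in when it is done.

Besides the shell and the picture viewer there is one more tool, called as name(argument=value, ...) on one line, values as JSON. send_rows: Moves the arm, as the interface text tells. Its arguments: {"type":"object","properties":{"commands":{"type":"array","items":{"type":"array","items":{"type":"array","items":{"type":"number"}}}},"force":{"type":"number"}},"required":["commands"]}

```bash
ls; mkdir -p pics; cat > h.py <<'E'
import numpy as np, cv2
from station import bot
from scipy.spatial.transform import Rotation as R
def save(p,n): cv2.imwrite('pics/'+n+'.png',cv2.cvtColor(p['frame'],cv2.COLOR_RGB2BGR))
def rot(s=None):
    s=s or bot.state(); q=s['ee_rot']; return R.from_quat([q[1],q[2],q[3],q[0]])
E
python3 - <<'E'
from h import *
s=bot.state();print(s); print(rot(s).as_matrix().round(3))
for c in ['top','scene']:
    p=bot.read_camera(c);save(p,c+'0')
    for n in ['stand','tray','tray_bow','scoop_grip','scoop_mouth','ball','tape','jar','stacker','cup','cards','puzzle']:
        print(c,n,[(np.round(d['xyz'],3).tolist(),round(d['confidence'],2)) for d in bot.mark_of(p,n)[:2]])
E
```

```text
pics
{'time': 0.0, 'q': array([ 1.15008847e+00,  2.64750111e-01,  1.60537060e+00, -1.15410702e-05,
        1.27369180e+00, -3.69084269e-02]), 'qd': array([-0.00274557, -0.00035641, -0.0010164 ,  0.00075452, -0.00127367,
       -0.00018375]), 'joint_efforts': array([ 1.11320699e-04, -5.02092469e+01, -3.56880713e+01,  7.29280128e-02,
        2.89325381e-02, -1.57428512e-04]), 'tool_pos': array([0.25247152, 0.62524016, 0.23739189]), 'ee_rot': array([-0.58576492,  0.58660079,  0.39479624, -0.39612487]), 'force': array([ 0.41774266, -0.28778795, -0.83449667]), 'wrist_torque': array([ 0.0131785 , -0.03771166, -0.02471734]), 'finger_gap': 0.9995163084218983}
[[ 0.374 -0.001 -0.927]
 [ 0.927 -0.002  0.374]
 [-0.002 -1.     0.   ]]
top stand []
top tray [([0.527, -0.146, 0.008], 0.85), ([0.779, 0.142, -0.0], 0.47)]
top tray_bow [([0.524, -0.146, 0.105], 0.81)]
top scoop_grip [([0.442, 0.27, 0.053], 0.76), ([0.417, 0.255, 0.023], 0.57)]
top scoop_mouth [([0.368, 0.233, 0.012], 0.61)]
top ball [([0.416, 0.256, 0.027], 0.61)]
top tape [([0.676, 0.186, 0.0], 0.57)]
top jar [([0.502, 0.473, -0.0], 0.91), ([0.677, 0.187, -0.0], 0.64)]
top stacker [([0.781, 0.144, 0.002], 0.81)]
top cup []
top cards [([0.756, 0.353, -0.0], 0.7)]
top puzzle [([0.323, -0.268, -0.002], 0.92), ([0.617, 0.467, 0.003], 0.41)]
scene stand [([0.528, -0.156, 0.002], 0.95), ([0.443, 0.272, 0.049], 0.64)]
scene tray [([0.373, 0.228, 0.017], 0.67)]
scene tray_bow []
scene scoop_grip [([0.443, 0.272, 0.05], 0.76)]
scene scoop_mouth [([0.371, 0.231, 0.016], 0.57)]
scene ball [([0.412, 0.255, 0.025], 0.52)]
scene tape [([0.679, 0.188, 0.002], 0.71)]
scene jar [([0.506, 0.475, 0.002], 0.72)]
scene stacker [([0.784, 0.139, -0.001], 0.68)]
scene cup []
scene cards [([0.754, 0.355, -0.002], 0.91), ([0.788, 0.139, -0.002], 0.63)]
scene puzzle [([0.323, -0.267, 0.004], 0.75)]
```

View pics/top0.png

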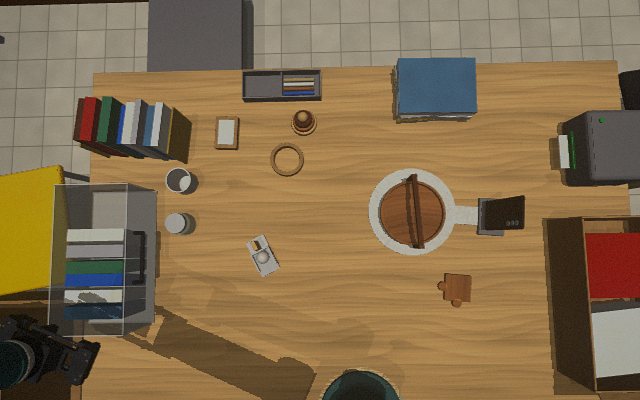

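View pics/scene0.png

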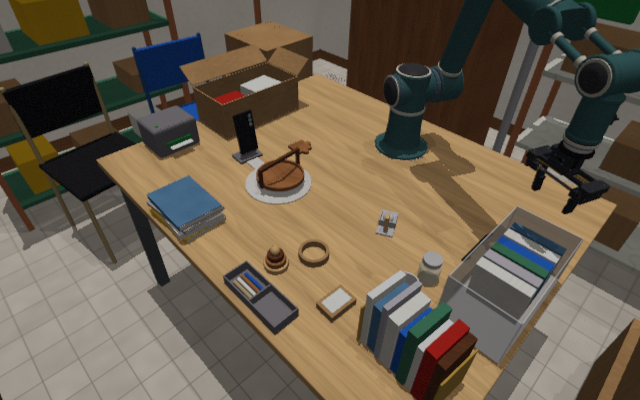

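send_rows(commands=[[[0,0,0,8.1,0.088],[0,0,0,8.1,0.088],[0,0,0,8.1,0.088],[0,0,0,8.1,0.088],[0,0,0,8.1,0.088],[0,0,0,8.1,0.088],[0,0,0,8.1,0.088],[0,0,0,8.1,0.088],[0,0,0,8.1,0.088],[0,0,0,8.1,0.088],[0,0,0,8.1,0.088],[0,0,0,8.1,0.088],[0,0,0,8.1,0.088],[0,0,0,8.1,0.088],[0,0,0,8.1,0.088],[0,0,0,8.1,0.088]]], force=40)

```text
time: 2.9
tool_pos: [0.2527, 0.6259, 0.2387]
ee_rot: [-0.606, 0.606, -0.364, 0.364]
force: [0.2, 0.3, 0.4]
finger_gap: 0.998
```

```bash
cat >> h.py <<'E'
def psi(s=None):
    m=rot(s).as_matrix(); return np.degrees(np.arctan2(m[1,0],m[0,0]))
def delta(target,yaw=None):
    """shift in tool axes to reach world TCP target; turn"""
    s=bot.state(); d=rot(s).as_matrix().T@(np.array(target)-s['tool_pos'])
    print('t',round(s['time'],2),'tcp',s['tool_pos'].round(4),'psi',round(psi(s),2),'shift',d.round(4),'turn',None if yaw is None else round(((psi(s)-yaw+180)%360)-180,2),'gap',round(s['finger_gap']*88.1,1),'F',s['force'].round(1))
E
python3 -c "
from h import *
delta([.442,.271,.18],-61.7)"
```

```text
t 2.9 tcp [0.2527 0.6259 0.2387] psi -61.92 shift [ 0.4022  0.0587 -0.    ] turn -0.22 gap 88.0 F [0.2 0.3 0.4]
```

send_rows(commands=[[[0.01,0.003,0,0,0.088],[0.02,0.003,0,0,0.088],[0.03,0.003,0,0,0.088],[0.03,0.003,0,0,0.088],[0.03,0.003,0,0,0.088],[0.03,0.003,0,0,0.088],[0.03,0.003,0,0,0.088],[0.03,0.003,0,0,0.088],[0.03,0.003,0,0,0.088],[0.03,0.003,0,0,0.088],[0.03,0.003,0,0,0.088],[0.03,0.003,0,0,0.088],[0.03,0.003,0,0,0.088],[0.03,0.003,0,0,0.088],[0.02,0.003,0,0,0.088],[0.012,0.003,0,0,0.088],[0.01,0.003,0,0,0.088],[0,0.003,0,0,0.088],[0,0.003,0,0,0.088]]])

```text
time: 4.8
tool_pos: [0.4581, 0.2462, 0.1814]
ee_rot: [0.608, -0.607, 0.362, -0.362]
force: [0.9, -0.0, 0.2]
finger_gap: 1.0
```

```bash
python3 - <<'E'
from h import *
s=bot.state(); delta([.442,.271,.031],-61.7)
p=bot.read_camera('wrist');save(p,'w1')
for n in ['scoop_grip','scoop_mouth','ball']:
    print(n,[(np.round(d['xyz'],4).tolist(),round(d['confidence'],2)) for d in bot.mark_of(p,n)[:2]])
# point cloud
K=p['camera_matrix'];D=p['range_z'];v,u=np.mgrid[:400,:640]
P=np.stack([(u-K[0,2])/K[0,0]*D,-(v-K[1,2])/K[1,1]*D,-D,np.ones_like(D)],-1)
T=np.eye(4);T[:3,:3]=rot(s).as_matrix();T[:3,3]=s['tool_pos']
W=P@(T@p['hand_eye']).T
m=(D>0)&(abs(W[...,0]-.43)<.1)&(abs(W[...,1]-.26)<.1)
t=m&(W[...,2]>.06)&(W[...,2]<.075)
q=W[t][:,:3]; print(len(q),q.mean(0),q.max(0)); 
r=cv2.minAreaRect((q[:,:2]*1000).astype(np.float32));print(r)
E
```

```text
t 4.8 tcp [0.4581 0.2462 0.1814] psi -61.55 shift [-0.0294  0.1505 -0.0023] turn 0.15 gap 88.1 F [ 0.9 -0.   0.2]
scoop_grip [([0.4424, 0.271, 0.0536], 0.93)]
scoop_mouth [([0.3723, 0.2346, 0.0173], 0.83)]
ball [([0.4152, 0.2547, 0.0264], 0.95)]
428 [0.44486442 0.27105035 0.06580938] [0.45740232 0.28110988 0.06834161]
((444.2943115234375, 270.91754150390625), (25.5411319732666, 11.966197967529297), 26.669498443603516)
```

View pics/w1.png

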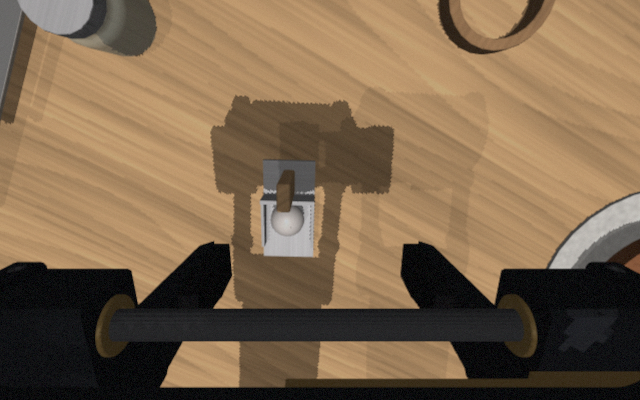

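```bash
python3 -c "
from h import *
delta([.4435,.271,.031],-63)"
```

```text
t 5.0 tcp [0.4579 0.2466 0.1816] psi -61.51 shift [-0.0283  0.1506 -0.001 ] turn 1.49 gap 87.9 F [ 0.3 -0.2  0.2]
```

send_rows(commands=[[[-0.014,0.0,-0.001,1.4,0.088],[-0.015,0.01,0,0,0.088],[0,0.02,0,0,0.088],[0,0.02,0,0,0.088],[0,0.025,0,0,0.088],[0,0.025,0,0,0.088],[0,0.02,0,0,0.088],[0,0.015,0,0,0.088],[0,0.01,0,0,0.088],[0,0.005,0,0,0.088],[0,0,0,0,0.088]]])

```text
time: 6.1
tool_pos: [0.4434, 0.2713, 0.031]
ee_rot: [-0.603, 0.603, -0.369, 0.369]
force: [0.1, -0.7, 0.8]
finger_gap: 0.999
```

```bash
python3 -c "
from h import *
delta([.4435,.271,.031],-63)"
```

```text
t 6.1 tcp [0.4434 0.2713 0.031 ] psi -62.95 shift [0.0003 0.     0.    ] turn 0.05 gap 88.0 F [ 0.1 -0.7  0.8]
```

send_rows(commands=[[[0,0,0,0,0.0],[0,0,0,0,0.0],[0,0,0,0,0.0],[0,0,0,0,0.0],[0,0,0,0,0.0],[0,0,0,0,0.0],[0,0,0,0,0.0],[0,0,0,0,0.0],[0,0,0,0,0.0],[0,0,0,0,0.0]]], force=40)

```text
time: 7.1
tool_pos: [0.4439, 0.2711, 0.0316]
ee_rot: [-0.603, 0.603, -0.369, 0.369]
force: [0.2, -0.2, -1.0]
finger_gap: 0.133
```

```bash
python3 - <<'E'
from h import *
delta([.4435,.271,.15],-63)
E
```

```text
t 7.1 tcp [0.4439 0.2711 0.0316] psi -62.99 shift [-1.000e-04 -1.184e-01 -4.000e-04] turn 0.01 gap 11.7 F [ 0.2 -0.2 -1. ]
```

Gripped at 11.7 mm. Lift gently.

send_rows(commands=[[[0,-0.003,0,0,0.0],[0,-0.006,0,0,0.0],[0,-0.01,0,0,0.0],[0,-0.015,0,0,0.0],[0,-0.02,0,0,0.0],[0,-0.02,0,0,0.0],[0,-0.02,0,0,0.0],[0,-0.02,0,0,0.0],[0,-0.015,0,0,0.0],[0,-0.01,0,0,0.0],[0,-0.005,0,0,0.0],[0,0,0,0,0.0]]])

```text
time: 8.3
tool_pos: [0.4441, 0.2712, 0.1762]
ee_rot: [0.603, -0.603, 0.369, -0.37]
force: [-0.8, 0.3, -1.9]
finger_gap: 0.136
```

```bash
python3 - <<'E'
from h import *
delta([.4435,.271,.15],-63)
p=bot.read_camera('wrist');save(p,'w2')
for n in ['scoop_grip','scoop_mouth','ball']:
    print(n,[(np.round(d['xyz'],4).tolist(),round(d['confidence'],2)) for d in bot.mark_of(p,n)[:2]])
# stand/tray measure from top
p=bot.read_camera('top')
K=p['camera_matrix'];D=p['range_z'];v,u=np.mgrid[:400,:640]
P=np.stack([(u-K[0,2])/K[0,0]*D,-(v-K[1,2])/K[1,1]*D,-D,np.ones_like(D)],-1)
W=P@np.array(p['pose']).T
np.save('topW.npy',W);np.save('topF.npy',p['frame'])
x,y,z=W[...,0],W[...,1],W[...,2]
near=(np.hypot(x-.527,y+.15)<.11)
bar=near&(z>.095)&(z<.13)
q=W[bar][:,:3];print('bar',len(q),q.mean(0)); print(cv2.minAreaRect((q[:,:2]*1000).astype(np.float32)))
h,s_,val=cv2.split(cv2.cvtColor(p['frame'],cv2.COLOR_RGB2HSV))
white=(s_<60)&(val>120)&(np.hypot(x-.527,y+.15)<.145)&(z<.02)
q=W[white][:,:2];hull=cv2.convexHull((q*1000).astype(np.float32));print('board',len(q),cv2.minEnclosingCircle(hull))
for n in ['tray','tray_bow','stand']:
    print(n,[(np.round(d['xyz'],4).tolist(),round(d['confidence'],2)) for d in bot.mark_of(p,n)[:2]])
ph=(z>.1)&(x>.45)&(x<.65)&(y<-.3)&(y>-.45)
q=W[ph][:,:3];print('phone',len(q),q.mean(0),q.min(0),q.max(0));print(cv2.minAreaRect((q[:,:2]*1000).astype(np.float32)))
E
```

```text
t 8.3 tcp [0.4441 0.2712 0.1762] psi -62.99 shift [-0.0001  0.0262 -0.0007] turn 0.01 gap 12.0 F [-0.8  0.3 -1.9]
scoop_grip [([0.4429, 0.273, 0.1976], 0.58)]
scoop_mouth [([0.3691, 0.2377, 0.1578], 0.89)]
ball []
bar 422 [ 0.5223271  -0.14978645  0.10492764]
((523.134033203125, -150.58523559570312), (186.93214416503906, 14.110801696777344), 3.3430116176605225)
board 2469 ((527.0028076171875, -165.0054931640625), 129.62571716308594)
tray [([0.5254, -0.1493, 0.0056], 0.7), ([0.4417, 0.2705, 0.1968], 0.57)]
tray_bow [([0.5255, -0.1476, 0.1018], 0.6)]
stand []
phone 817 [ 0.50975168 -0.36218052  0.15235019] [ 0.47162568 -0.37811103  0.10006692] [ 0.54926568 -0.34897081  0.19408063]
((510.73370361328125, -364.6323547363281), (23.888917922973633, 78.1264419555664), 83.55754852294922)
```

View pics/w2.png

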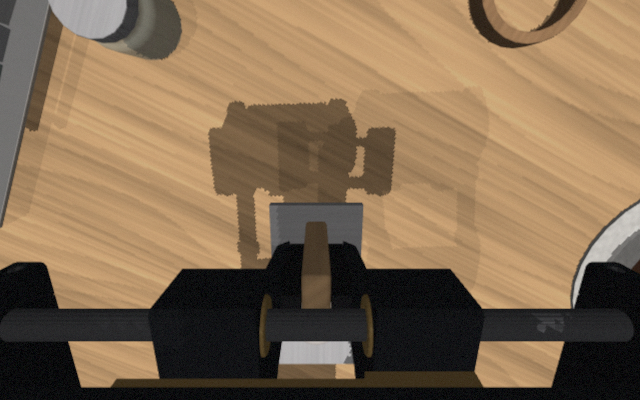

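```bash
python3 - <<'E'
import numpy as np,cv2
from scipy.optimize import least_squares
W=np.load('topW.npy');F=np.load('topF.npy')
x,y,z=W[...,0],W[...,1],W[...,2]
h,s,v=cv2.split(cv2.cvtColor(F,cv2.COLOR_RGB2HSV))
c=np.array([.528,-.156])
# radial outer edge per angle: whiteness transition
w=(s<60)&(v>110)&(z<.02)
d=np.hypot(x-c[0],y-c[1]);a=np.degrees(np.arctan2(y-c[1],x-c[0]))
E=[]
for t in range(-180,180,4):
    if -125<t<-65: continue
    m=w&(abs((a-t+180)%360-180)<2)&(d<.15)&(d>.09)
    if m.sum()>3:
        i=np.argmax(np.where(m,d,0)); E.append([x.flat[i],y.flat[i]])
E=np.array(E)
f=least_squares(lambda p:np.hypot(E[:,0]-p[0],E[:,1]-p[1])-p[2],[*c,.12],loss='soft_l1',f_scale=.002);print('board',f.x,len(E))
# tray rim
r=(z>.03)&(z<.055)&(d<.1); q=W[r];
g=least_squares(lambda p:np.hypot(q[:,0]-p[0],q[:,1]-p[1])-p[2],[*c,.083],loss='soft_l1',f_scale=.002);print('rim',g.x)
# neck & phone direction
n=(w|((z<.02)&(s<60)&(v>60)))&(d>.13)&(d<.17)&(a<-60)&(a>-120)
print('neck',W[n][:,:2].mean(0),n.sum(), 'dir',np.degrees(np.arctan2(*(W[n][:,:2].mean(0)-f.x[:2])[::-1])))
p=(z>.185)&(x>.45)&(x<.6)&(y<-.3)&(y>-.45);Q=W[p];print('phone top',Q.mean(0)[:3],cv2.minAreaRect((Q[:,:2]*1000).astype(np.float32)))
print(np.degrees(np.arctan2(*(Q.mean(0)[:2]-f.x[:2])[::-1])))
E
```

```text
board [ 0.52957878 -0.15491849  0.11869314] 75
rim [ 0.52336195 -0.15010671  0.07963706]
neck [ 0.51593721 -0.3048149 ] 266 dir -95.19997217356965
phone top [ 0.50907051 -0.37030102  0.18871114] ((510.45355224609375, -370.7541198730469), (9.916772842407227, 75.9117660522461), 85.61880493164062)
-95.4391860334254
```

send_rows(commands=[[[0,0,0,-2.3,0.0],[0,0,0,-5,0.0],[0,0,0,-6,0.0],[0,0,0,-6,0.0],[0,0,0,-6,0.0],[0,0,0,-6,0.0],[0,0,0,-6,0.0],[0,0,0,-6,0.0],[0,0,0,-6,0.0],[0,0,0,-6,0.0],[0,0,0,-5,0.0],[0,0,0,-4,0.0],[0,0,0,-2,0.0]]])

```text
time: 10.0
tool_pos: [0.4438, 0.2711, 0.1754]
ee_rot: [-0.707, 0.707, 0.021, -0.021]
force: [-0.5, -0.6, -2.4]
finger_gap: 0.132
```

send_rows(commands=[[[0,0,-0.004,0,0.0],[0.003,0,-0.008,0,0.0],[0.003,0,-0.012,0,0.0],[0.003,0,-0.016,0,0.0],[0.003,0,-0.02,0,0.0],[0.003,0,-0.021,0,0.0],[0.003,0,-0.021,0,0.0],[0.003,0,-0.021,0,0.0],[0.003,0,-0.021,0,0.0],[0.003,0,-0.021,0,0.0],[0.003,0,-0.021,0,0.0],[0.003,0,-0.021,0,0.0],[0.003,0,-0.021,0,0.0],[0.003,0,-0.021,0,0.0],[0.003,0,-0.02,0,0.0],[0.003,0,-0.018,0,0.0],[0.003,0,-0.015,0,0.0],[0.003,0,-0.012,0,0.0],[0.003,0,-0.008,0,0.0],[0,0,-0.004,0,0.0]]])

```text
time: 12.0
tool_pos: [0.5171, -0.052, 0.1757]
ee_rot: [0.707, -0.707, -0.02, 0.02]
force: [-0.3, 0.7, -1.8]
finger_gap: 0.133
```

```bash
python3 - <<'E'
from h import *
delta([.5177,-.0502,.116],3.3)
p=bot.read_camera('scene');save(p,'s2'); cv2.imwrite('pics/s2z.png',cv2.resize(cv2.cvtColor(p['frame'],cv2.COLOR_RGB2BGR)[60:260,160:480],(800,500)))
print([(d['xyz'],d['confidence']) for d in bot.mark_of(p,'ball')[:2]])
E
```

```text
t 12.0 tcp [ 0.5171 -0.052   0.1757] psi 3.27 shift [0.0007 0.0597 0.0017] turn -0.03 gap 11.8 F [-0.3  0.7 -1.8]
[([0.5227, -0.0861, 0.1706], 0.56)]
```

View pics/s2z.png

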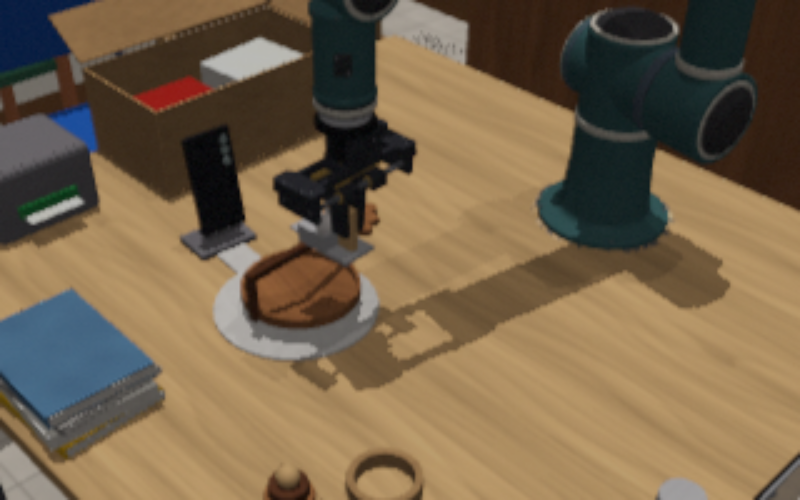

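send_rows(commands=[[[0,0.004,0,0,0.0],[0,0.008,0.001,0,0.0],[0,0.012,0.001,0,0.0],[0,0.014,0,0,0.0],[0,0.01,0,0,0.0],[0,0.008,0,0,0.0],[0,0.004,0,0,0.0],[0,0,0,0,0.0],[0,0,0,0,0.0]]])

```text
time: 13.0
tool_pos: [0.5169, -0.0493, 0.116]
ee_rot: [-0.707, 0.707, 0.021, -0.02]
force: [0.5, -0.1, -1.4]
finger_gap: 0.134
```

send_rows(commands=[[[0,0,0,0,0.0],[0,0,0,0,0.0],[0,0,0,0,0.0]]], force=15)

```text
time: 13.3
tool_pos: [0.5169, -0.0493, 0.1162]
ee_rot: [-0.707, 0.707, 0.021, -0.02]
force: [0.4, 0.2, -1.9]
finger_gap: 0.137
```

```bash
cat >> h.py <<'E'
def look(tag,cams=('wrist','scene'),names=('scoop_mouth','ball')):
    delta([.5177,-.0502,.116],3.3); print('tau',bot.state()['wrist_torque'].round(3))
    for c in cams:
        p=bot.read_camera(c);save(p,tag+c[0])
        if c=='scene': cv2.imwrite('pics/'+tag+'z.png',cv2.resize(cv2.cvtColor(p['frame'],cv2.COLOR_RGB2BGR)[100:220,200:360],(800,600)))
        for n in names: print(c,n,[(np.round(d['xyz'],3).tolist(),round(d['confidence'],2)) for d in bot.mark_of(p,n)[:2]])
E
python3 -c "
from h import *
look('a')"
```

```text
t 13.3 tcp [ 0.5169 -0.0493  0.1162] psi 3.31 shift [ 0.0008  0.0002 -0.001 ] turn 0.01 gap 12.1 F [ 0.4  0.2 -1.9]
tau [-0.011  0.046  0.039]
wrist scoop_mouth [([0.524, -0.132, 0.1], 0.74)]
wrist ball []
scene scoop_mouth [([0.525, -0.133, 0.1], 0.78)]
scene ball [([0.523, -0.089, 0.112], 0.43)]
```

View pics/az.png

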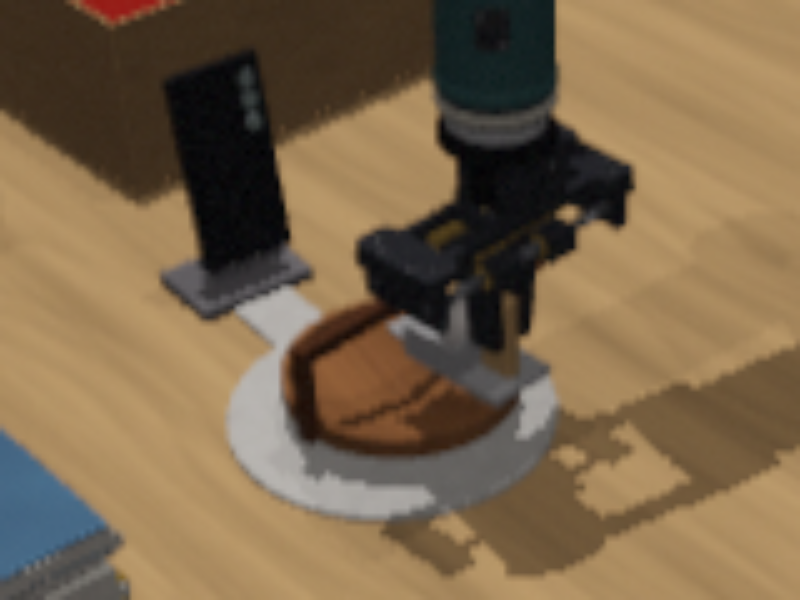

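View pics/aw.png

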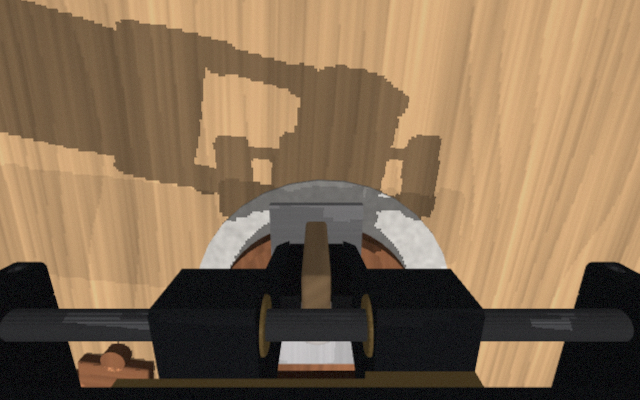

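send_rows(commands=[[[0,0,0,0,0.0],[0,0,0,0,0.0],[0,0,0,0,0.0]]], force=8)

```text
time: 13.9
tool_pos: [0.5165, -0.0492, 0.1157]
ee_rot: [-0.707, 0.707, 0.02, -0.02]
force: [0.5, 1.1, -2.0]
finger_gap: 0.137
```

```bash
python3 -c "
from h import *
look('b',['scene'])"
```

```text
t 13.9 tcp [ 0.5165 -0.0492  0.1157] psi 3.31 shift [ 0.0011 -0.0003 -0.001 ] turn 0.01 gap 12.1 F [ 0.5  1.1 -2. ]
tau [-0.016  0.075 -0.014]
scene scoop_mouth [([0.521, -0.135, 0.101], 0.64)]
scene ball [([0.519, -0.082, 0.11], 0.37)]
```

send_rows(commands=[[[0,0,0,0,0.0],[0,0,0,0,0.0],[0,0,0,0,0.0]]], force=5.5)

```text
time: 14.35
tool_pos: [0.5165, -0.0492, 0.1157]
ee_rot: [-0.707, 0.707, 0.02, -0.02]
force: [-0.3, -0.4, -1.9]
finger_gap: 0.135
```

```bash
python3 -c "
from h import *
look('c',['scene'])"
```

```text
t 14.35 tcp [ 0.5165 -0.0492  0.1157] psi 3.31 shift [ 0.0011 -0.0003 -0.0011] turn 0.01 gap 11.9 F [-0.3 -0.4 -1.9]
tau [-0.031  0.042  0.036]
scene scoop_mouth []
scene ball [([0.52, -0.085, 0.108], 0.6), ([0.513, -0.045, 0.134], 0.42)]
```

send_rows(commands=[[[0,0,0,0,0.0],[0,0,0,0,0.0],[0,0,0,0,0.0]]], force=4)

```text
time: 14.8
tool_pos: [0.5166, -0.0492, 0.1157]
ee_rot: [-0.707, 0.707, 0.02, -0.02]
force: [-0.3, -0.1, -1.6]
finger_gap: 0.138
```

```bash
python3 -c "
from h import *
look('d',['scene'])"
```

```text
t 14.8 tcp [ 0.5166 -0.0492  0.1157] psi 3.31 shift [ 0.0011 -0.0003 -0.001 ] turn 0.01 gap 12.1 F [-0.3 -0.1 -1.6]
tau [-0.028  0.092  0.005]
scene scoop_mouth [([0.522, -0.135, 0.1], 0.85)]
scene ball [([0.519, -0.079, 0.111], 0.5), ([0.755, 0.355, -0.003], 0.27)]
```

View pics/dz.png

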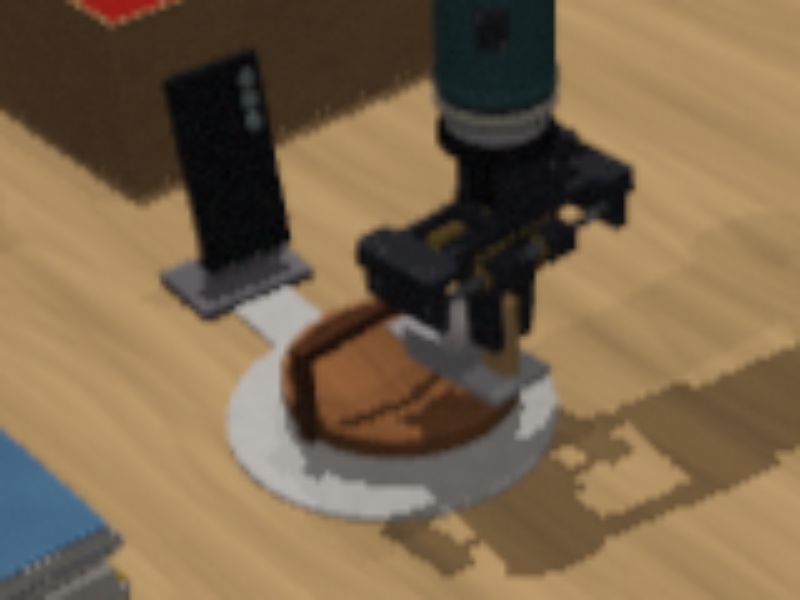

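send_rows(commands=[[[0,0,0,0,0.0],[0,0,0,0,0.0],[0,0,0,0,0.0],[0,0,0,0,0.0]]], force=3)

```text
time: 15.35
tool_pos: [0.5165, -0.0492, 0.1157]
ee_rot: [0.707, -0.707, -0.02, 0.02]
force: [-0.5, -0.3, -2.6]
finger_gap: 0.135
```

```bash
python3 -c "
from h import *
look('e',['scene'])"
```

```text
t 15.35 tcp [ 0.5165 -0.0492  0.1157] psi 3.31 shift [ 0.0011 -0.0003 -0.001 ] turn 0.01 gap 11.9 F [-0.5 -0.3 -2.6]
tau [-0.043  0.06  -0.001]
scene scoop_mouth [([0.52, -0.116, 0.066], 0.72)]
scene ball [([0.522, -0.115, 0.079], 0.64)]
```

View pics/ez.png

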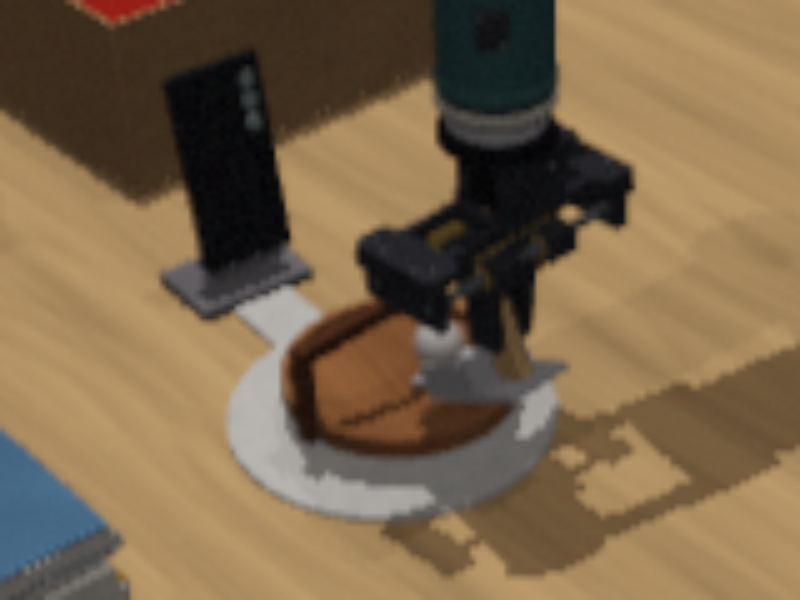

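send_rows(commands=[[[0,0,0,0,0.0],[0,0,0,0,0.0],[0,0,0,0,0.0],[0,0,0,0,0.0],[0,0,0,0,0.0]]])

```text
time: 16.0
tool_pos: [0.5165, -0.0492, 0.1157]
ee_rot: [-0.707, 0.707, 0.02, -0.02]
force: [0.6, 0.4, -2.1]
finger_gap: 0.141
```

```bash
python3 -c "
from h import *
look('f',['scene','top'])"
```

```text
t 16.0 tcp [ 0.5165 -0.0492  0.1157] psi 3.31 shift [ 0.0011 -0.0003 -0.001 ] turn 0.01 gap 12.4 F [ 0.6  0.4 -2.1]
tau [-0.047  0.064  0.007]
scene scoop_mouth [([0.519, -0.113, 0.066], 0.76)]
scene ball [([0.524, -0.143, 0.033], 0.4)]
top scoop_mouth []
top ball []
```

View pics/fz.png

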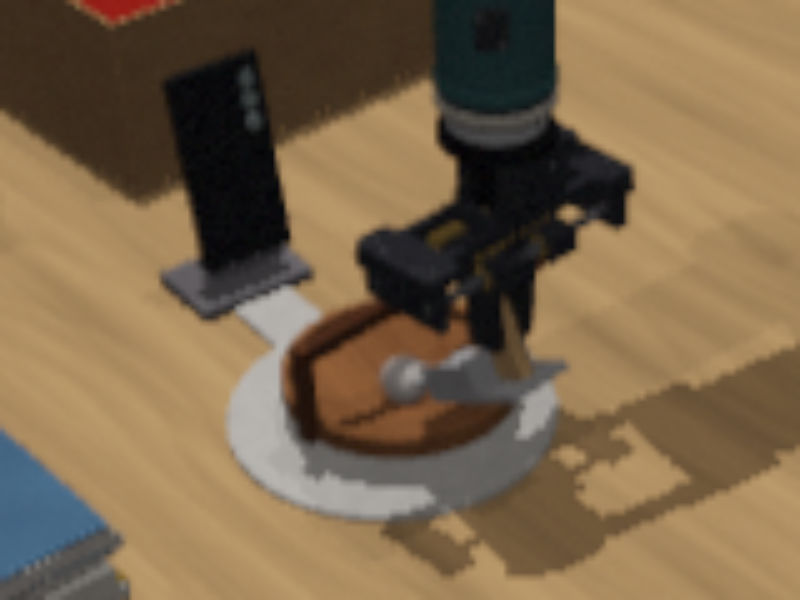

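send_rows(commands=[[[0,0,0,0,0.0],[0,0,0,0,0.0],[0,-0.005,0,0,0.0],[0,-0.012,0,0,0.0],[0,-0.015,0.005,0,0.0],[0,-0.01,0.012,0,0.0],[0,-0.004,0.018,0,0.0],[0,0,0.02,0,0.0],[0,0,0.02,0,0.0],[0,0,0.02,0,0.0],[0,0,0.02,0,0.0],[0,0,0.02,0,0.0],[0,0.01,0.018,0,0.0],[0,0.015,0.013,0,0.0],[0,0.02,0.008,0,0.0],[0,0.02,0.004,0,0.0],[0,0.015,0.002,0,0.0],[0,0.005,0,0,0.0],[0,0,0,0,0.0]]], force=40)

```text
time: 18.2
tool_pos: [0.5054, 0.1303, 0.0758]
ee_rot: [-0.707, 0.707, 0.02, -0.021]
force: [0.4, -0.5, -0.1]
finger_gap: 0.132
```

```bash
python3 -c "
from h import *
look('g',['scene'])
p=bot.read_camera('top');save(p,'gt')
for n in ['scoop_mouth','ball','scoop_grip']: print(n,[(np.round(d['xyz'],3).tolist(),round(d['confidence'],2)) for d in bot.mark_of(p,n)[:2]])
"
```

```text
t 18.2 tcp [0.5054 0.1303 0.0758] psi 3.31 shift [ 0.0018 -0.0402 -0.1809] turn 0.01 gap 11.6 F [ 0.4 -0.5 -0.1]
tau [0.008 0.07  0.004]
scene scoop_mouth [([0.51, 0.066, 0.025], 0.6), ([0.322, -0.267, -0.0], 0.44)]
scene ball [([0.524, -0.145, 0.032], 0.42)]
scoop_mouth []
ball [([0.529, -0.148, 0.03], 0.5)]
scoop_grip []
```

View pics/gt.png

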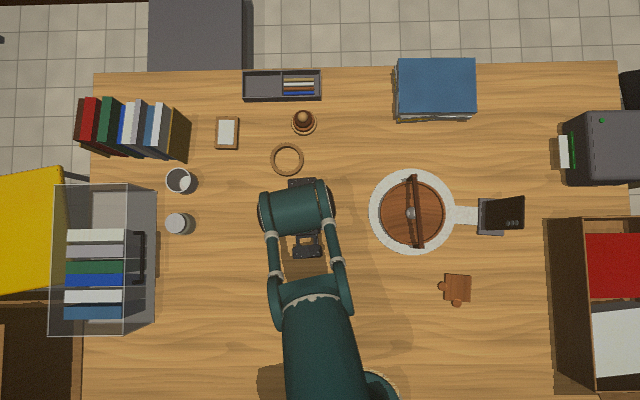

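View pics/gs.png

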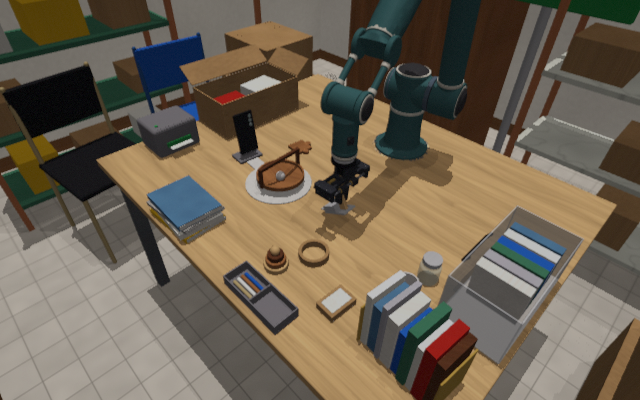

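send_rows(commands=[[[0,0,0,0,0.0],[0,0.004,0,0,0.0],[0,0.004,0,0,0.0],[0,0.003,0.001,0,0.0],[0,0.003,0.003,0,0.0],[0,0.003,0.004,0,0.0],[0,0.003,0.004,0,0.0],[0,0.003,0.004,0,0.0],[0,0.003,0.004,0,0.0],[0,0.003,0.003,0,0.0],[0,0.003,0.003,0,0.0],[0,0.003,0.002,0,0.0],[0,0.003,0.002,0,0.0],[0,0.003,0.001,0,0.0],[0,0.002,0.001,0,0.0],[0,0,0,0,0.0]]], force=4)

```text
time: 20.15
tool_pos: [0.5042, 0.1623, 0.0333]
ee_rot: [-0.707, 0.707, 0.02, -0.021]
force: [-0.4, 0.5, -0.8]
finger_gap: 0.139
```

```bash
python3 -c "
from h import *
look('i',['scene'])
p=bot.read_camera('scene')
cv2.imwrite('pics/i2.png',cv2.resize(cv2.cvtColor(p['frame'],cv2.COLOR_RGB2BGR)[140:240,270:430],(800,500)))
"
```

```text
t 20.15 tcp [0.5042 0.1623 0.0333] psi 3.32 shift [ 0.0012 -0.0826 -0.213 ] turn 0.02 gap 12.3 F [-0.4  0.5 -0.8]
tau [-0.016  0.065 -0.044]
scene scoop_mouth [([0.508, 0.078, 0.016], 0.65)]
scene ball [([0.523, -0.148, 0.032], 0.48)]
```

View pics/i2.png

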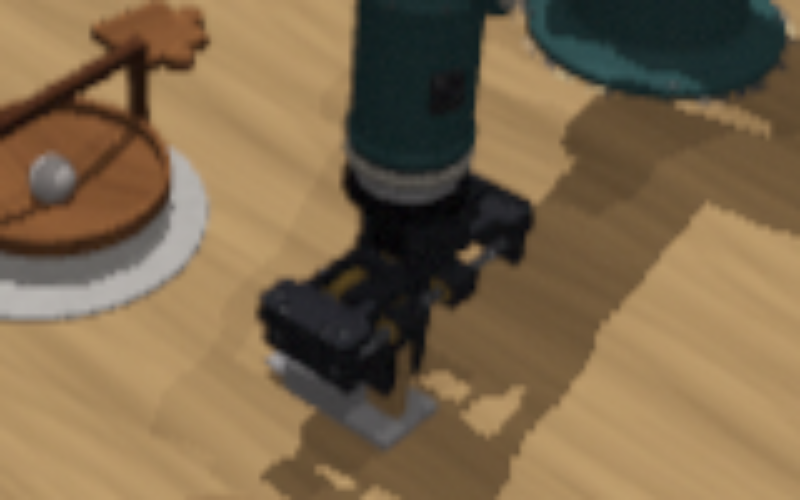

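send_rows(commands=[[[0,0.001,0,0,0.0],[0,0.001,0,0,0.0],[0,0,0,0,0.03],[0,0,0,0,0.05],[0,0,0,0,0.05],[0,0,0,0,0.05],[0,0,0,0,0.05],[0,-0.01,0,0,0.05],[0,-0.02,0,0,0.05],[0,-0.03,0,0,0.05],[0,-0.03,0,0,0.05],[0,-0.03,0,0,0.05],[0,-0.02,0,0,0.05],[0,-0.01,0,0,0.05]]])

```text
time: 21.75
tool_pos: [0.5058, 0.1628, 0.1851]
ee_rot: [0.707, -0.706, -0.022, 0.019]
force: [0.8, -0.5, 0.4]
finger_gap: 0.567
```

```bash
python3 -c "
from h import *
delta([.5235,-.150,.19],-86.7)
p=bot.read_camera('scene')
cv2.imwrite('pics/j2.png',cv2.resize(cv2.cvtColor(p['frame'],cv2.COLOR_RGB2BGR)[120:240,240:430],(798,504)))
print(bot.mark_of(p,'scoop_grip')[:1],bot.mark_of(p,'ball')[:1])
"
```

```text
t 21.75 tcp [0.5058 0.1628 0.1851] psi 3.31 shift [-3.000e-04 -5.200e-03 -3.133e-01] turn 90.01 gap 49.9 F [ 0.8 -0.5  0.4]
[{'xyz': [0.5017, 0.1628, 0.0508], 'confidence': 0.84}] [{'xyz': [0.5269, -0.1473, 0.0336], 'confidence': 0.51}]
```

View pics/j2.png

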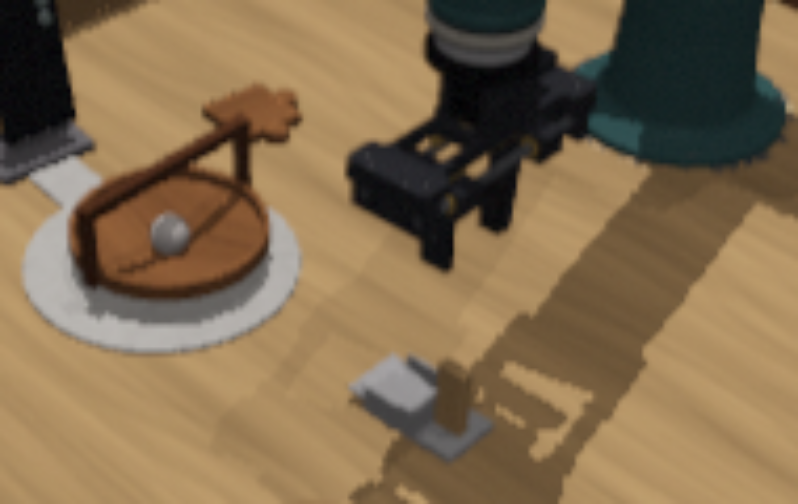

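send_rows(commands=[[[0,0,-0.01,0,0.05],[0,0,-0.02,0,0.05],[0,0,-0.03,0,0.05],[0,0,-0.03,0,0.05],[0,0,-0.03,0,0.05],[0,0,-0.03,0,0.05],[0,0,-0.03,0,0.05],[0,0,-0.03,0,0.05],[0,0,-0.03,0,0.05],[0,0,-0.03,0,0.05],[0,0,-0.02,0,0.05],[0,0,-0.015,0,0.05],[0,0,-0.008,0,0.05]]])

```text
time: 23.2
tool_pos: [0.5214, -0.1513, 0.1804]
ee_rot: [0.707, -0.707, -0.019, 0.021]
force: [-0.7, 0.2, -0.1]
finger_gap: 0.568
```

send_rows(commands=[[[0,0,0,8,0.05],[0,0,0,8,0.05],[0,0,0,8,0.05],[0,0,0,8,0.05],[0,0,0,8,0.05],[0,0,0,8,0.05],[0,0,0,8,0.05],[0,0,0,8,0.05],[0,0,0,8,0.05],[0,0,0,8,0.05],[0,0,0,7,0.05],[0,0,0,3,0.05],[0,0,0,0,0.05]]])

```text
time: 24.5
tool_pos: [0.522, -0.1494, 0.1811]
ee_rot: [-0.514, 0.515, -0.486, 0.485]
force: [0.0, 0.1, -0.5]
finger_gap: 0.567
```

```bash
python3 - <<'E'
from h import *
s=bot.state();delta([.5235,-.150,.081],-86.7)
p=bot.read_camera('wrist');save(p,'k')
K=p['camera_matrix'];D=p['range_z'];v,u=np.mgrid[:400,:640]
P=np.stack([(u-K[0,2])/K[0,0]*D,-(v-K[1,2])/K[1,1]*D,-D,np.ones_like(D)],-1)
T=np.eye(4);T[:3,:3]=rot(s).as_matrix();T[:3,3]=s['tool_pos']
W=P@(T@p['hand_eye']).T
t=(D>0)&(W[...,2]>.09)&(W[...,2]<.12)&(np.hypot(W[...,0]-.5235,W[...,1]+.15)<.11)
q=W[t][:,:3]; print(len(q),q.mean(0),q.min(0),q.max(0)); print(cv2.minAreaRect((q[:,:2]*1000).astype(np.float32)))
for n in ['tray_bow','tray','ball']: print(n,[(np.round(d['xyz'],4).tolist(),round(d['confidence'],2)) for d in bot.mark_of(p,n)[:2]])
E
```

```text
t 24.5 tcp [ 0.522  -0.1494  0.1811] psi -86.65 shift [0.0007 0.1001 0.0016] turn 0.05 gap 49.9 F [ 0.   0.1 -0.5]
3933 [ 0.53942917 -0.1476314   0.10519663] [ 0.43813044 -0.16090591  0.09010002] [ 0.61792097 -0.13601185  0.10764187]
((527.7163696289062, -148.55738830566406), (180.3873748779297, 13.867756843566895), 3.6789345741271973)
tray_bow [([0.5159, -0.1507, 0.0987], 0.89), ([0.5256, -0.1482, 0.0308], 0.45)]
tray [([0.5219, -0.1461, 0.0017], 0.7)]
ball [([0.5219, -0.1474, 0.0322], 0.72), ([0.5244, -0.143, 0.0018], 0.63)]
```

View pics/k.png

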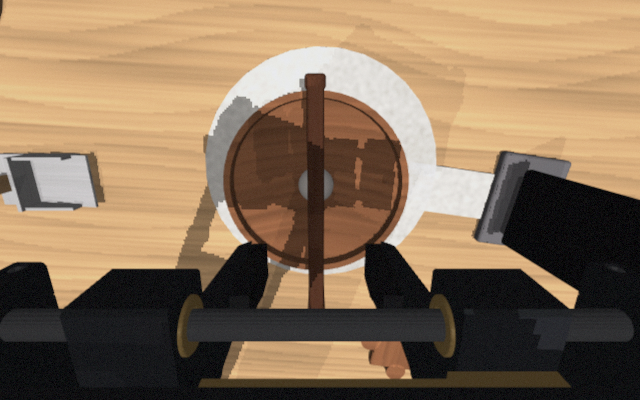

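send_rows(commands=[[[0,0.01,0.001,0,0.05],[0,0.02,0,0,0.05],[0,0.02,0,0,0.05],[0,0.02,0,0,0.05],[0,0.015,0,0,0.05],[0,0.01,0,0,0.05],[0,0.005,0,0,0.05],[0,0,0,0,0.05],[0,0,0,0,0.02],[0,0,0,0,0.02],[0,0,0,0,0.02],[0,0,0,0,0.015],[0,0,0,0,0.012],[0,0,0,0,0.0],[0,0,0,0,0.0],[0,0,0,0,0.0]]], force=15)

```text
time: 26.3
tool_pos: [0.5236, -0.1497, 0.082]
ee_rot: [0.514, -0.514, 0.485, -0.485]
force: [-0.2, 3.3, 3.5]
finger_gap: 0.135
```

send_rows(commands=[[[0,0,0,0,0.0],[0,0,0,0,0.0],[0,0,0,0,0.0]]], force=60)

```text
time: 26.6
tool_pos: [0.5237, -0.1499, 0.0821]
ee_rot: [0.514, -0.514, 0.485, -0.485]
force: [-0.2, 4.5, 3.8]
finger_gap: 0.125
```

```bash
python3 -c "
from h import *
delta([.529,-.155,.161],-5.4)
look('l',['scene'],['ball','tray_bow'])"
```

```text
t 26.6 tcp [ 0.5237 -0.1499  0.0821] psi -86.7 shift [ 0.0054 -0.0789  0.0051] turn -81.3 gap 11.0 F [-0.2  4.5  3.8]
t 26.6 tcp [ 0.5237 -0.1499  0.0821] psi -86.7 shift [-0.0998 -0.0339 -0.0002] turn -90.0 gap 11.0 F [-0.2  4.5  3.8]
tau [0.503 0.142 0.011]
scene ball [([0.523, -0.147, 0.029], 0.39)]
scene tray_bow [([0.525, -0.148, 0.096], 0.6)]
```

View pics/lz.png

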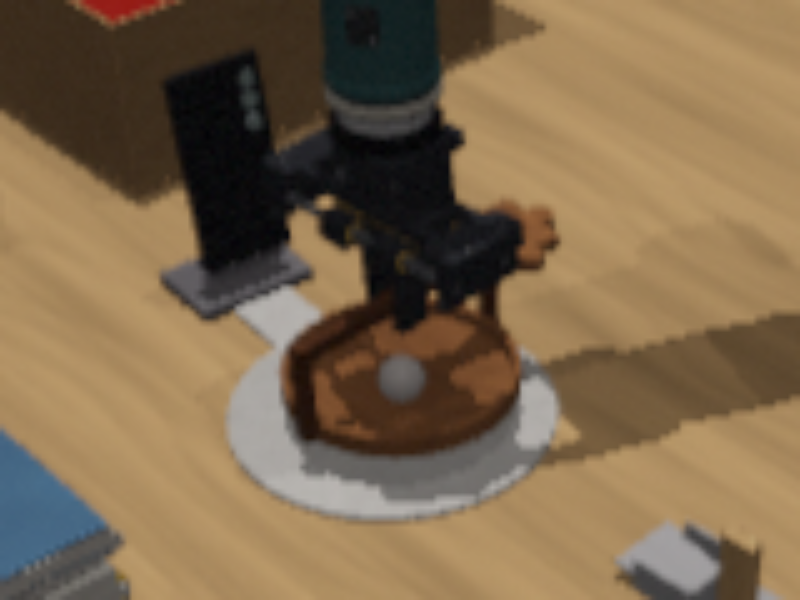

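send_rows(commands=[[[0,-0.001,0,0,0.0],[0,-0.002,0,0,0.0],[0,-0.003,0,0,0.0],[0,-0.004,0,0,0.0],[0,-0.005,0,0,0.0],[0,-0.006,0,0,0.0],[0,-0.006,0,0,0.0],[0,-0.006,0,0,0.0],[0,-0.007,0,0,0.0],[0,-0.007,0,0,0.0],[0,-0.007,0,0,0.0],[0,-0.006,0,0,0.0],[0,-0.006,0,0,0.0],[0,-0.005,0,0,0.0],[0,-0.004,0,0,0.0],[0,-0.003,0,0,0.0],[0,-0.002,0,0,0.0],[0,0,0,0,0.0],[0,0,0,0,0.0]]])

```text
time: 28.65
tool_pos: [0.5233, -0.1499, 0.1615]
ee_rot: [-0.514, 0.514, -0.485, 0.485]
force: [0.4, 0.2, -3.7]
finger_gap: 0.124
```

```bash
cat > lvl.py <<'E'
from h import *
import sys
delta([.529,-.155,.162],-5.4); print('tau',bot.state()['wrist_torque'].round(3))
s=bot.state()
p=bot.read_camera('wrist');save(p,sys.argv[1]+'w')
K=p['camera_matrix'];D=p['range_z'];v,u=np.mgrid[:400,:640]
P=np.stack([(u-K[0,2])/K[0,0]*D,-(v-K[1,2])/K[1,1]*D,-D,np.ones_like(D)],-1)
def fit(W,tag):
    c=s['tool_pos'];r=np.hypot(W[...,0]-c[0],W[...,1]-c[1]);off=c[2]-.082
    t=(r<.09)&(r>.076)&(W[...,2]>.035+off)&(W[...,2]<.055+off)
    q=W[t][:,:3]
    A=np.c_[q[:,:2]-c[:2],np.ones(len(q))]
    for _ in range(4):
        k=np.linalg.lstsq(A,q[:,2],rcond=None)[0];e=q[:,2]-A@k;g=e>-.003;A,q=A[g],q[g]
    print(tag,'rim n',len(q),'tilt deg',np.degrees(k[:2]).round(2),'z',k[2].round(4))
    b=(np.abs(W[...,2]-(.104+off))<.01)&(r<.11)
    q=W[b][:,:2]; 
    if len(q)>50: print(tag,'bar',cv2.minAreaRect((q*1000).astype(np.float32)))
T=np.eye(4);T[:3,:3]=rot(s).as_matrix();T[:3,3]=s['tool_pos']
fit(P@(T@p['hand_eye']).T,'wrist')
for n in ['ball','tray']: print('w',n,[(np.round(d['xyz'],4).tolist(),round(d['confidence'],2)) for d in bot.mark_of(p,n)[:1]])
for c in ['scene','top']:
    p=bot.read_camera(c);save(p,sys.argv[1]+c[0])
    K=p['camera_matrix'];D=p['range_z']
    P=np.stack([(u-K[0,2])/K[0,0]*D,-(v-K[1,2])/K[1,1]*D,-D,np.ones_like(D)],-1)
    fit(P@np.array(p['pose']).T,c)
    if c=='scene': cv2.imwrite('pics/'+sys.argv[1]+'z.png',cv2.resize(cv2.cvtColor(p['frame'],cv2.COLOR_RGB2BGR)[100:220,200:360],(800,600)))
    for n in ['ball','tray','tray_bow']: print(c,n,[(np.round(d['xyz'],4).tolist(),round(d['confidence'],2)) for d in bot.mark_of(p,n)[:1]])
E
python3 lvl.py m
```

```text
t 28.65 tcp [ 0.5233 -0.1499  0.1615] psi -86.69 shift [ 0.0054 -0.0005  0.0054] turn -81.29 gap 10.9 F [ 0.4  0.2 -3.7]
tau [-0.042  0.178 -0.003]
wrist rim n 5851 tilt deg [0.22 0.3 ] z 0.1213
wrist bar ((544.7316284179688, -146.5503692626953), (144.9972381591797, 40.95673370361328), 13.095312118530273)
w ball []
w tray [([0.5239, -0.1443, 0.082], 0.81)]
scene rim n 153 tilt deg [-0.51 -0.52] z 0.1237
scene bar ((555.92236328125, -151.29415893554688), (45.0420036315918, 126.68130493164062), 85.25865173339844)
scene ball [([0.5254, -0.1492, 0.11], 0.57)]
scene tray [([0.5223, -0.1527, 0.0831], 0.57)]
scene tray_bow [([0.5262, -0.147, 0.1748], 0.8)]
top rim n 305 tilt deg [0.08 0.11] z 0.1227
top bar ((534.3082275390625, -148.46034240722656), (165.1661834716797, 13.22616195678711), 1.6799399852752686)
top ball []
top tray [([0.5261, -0.146, 0.0866], 0.65)]
top tray_bow [([0.5273, -0.15, 0.1814], 0.86)]
```

View pics/mz.png

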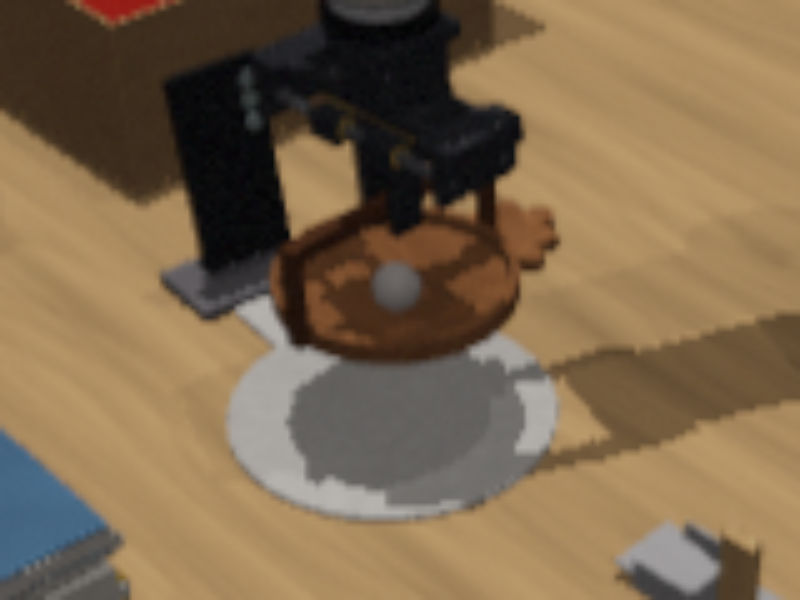

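View pics/mw.png

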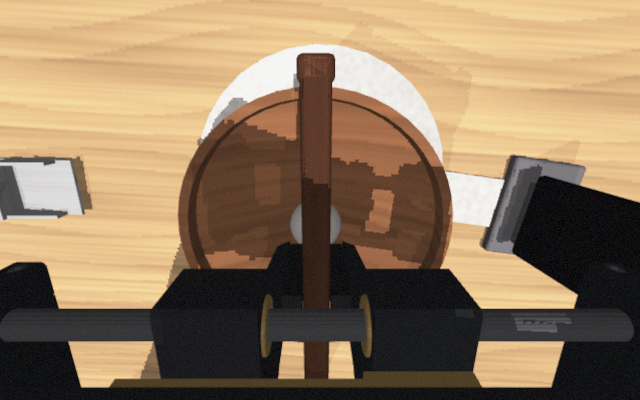

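send_rows(commands=[[[0,0,0,-1,0.0],[0,0,0,-2,0.0],[0,0,0,-3,0.0],[0,0,0,-4,0.0],[0,0,0,-5.1,0.0],[0,0,0,-5.1,0.0],[0,0,0,-5.1,0.0],[0,0,0,-5.1,0.0],[0,0,0,-5.1,0.0],[0,0,0,-5.1,0.0],[0,0,0,-5.1,0.0],[0,0,0,-5.1,0.0],[0,0,0,-5.1,0.0],[0,0,0,-5.1,0.0],[0,0,0,-5.1,0.0],[0,0,0,-5.1,0.0],[0,0,0,-4,0.0],[0,0,0,-3,0.0],[0,0,0,-2,0.0],[0,0,0,-1,0.0]]])

```text
time: 31.2
tool_pos: [0.5234, -0.15, 0.1617]
ee_rot: [-0.706, 0.706, -0.033, 0.033]
force: [-0.1, -0.1, -3.0]
finger_gap: 0.126
```

send_rows(commands=[[[0,0,0,0,0.0],[0,0,0,0,0.0],[0,0,0,0,0.0],[0,0,0,0,0.0],[0,0,0,0,0.0]]])

```text
time: 31.7
tool_pos: [0.5234, -0.15, 0.1617]
ee_rot: [-0.706, 0.706, -0.034, 0.034]
force: [0.2, 0.3, -3.7]
finger_gap: 0.123
```

```bash
python3 lvl.py n
```

```text
t 31.7 tcp [ 0.5234 -0.15    0.1617] psi -5.5 shift [ 0.0061 -0.0003 -0.0044] turn -0.1 gap 10.9 F [ 0.2  0.3 -3.7]
tau [-0.077  0.103  0.018]
wrist rim n 5822 tilt deg [-0.22  0.21] z 0.1216
wrist bar ((524.352783203125, -128.97894287109375), (40.75703048706055, 145.02752685546875), 4.278352737426758)
w ball []
w tray [([0.5244, -0.1442, 0.0853], 0.63)]
scene rim n 201 tilt deg [-0.56 -0.35] z 0.1233
scene bar ((525.3417358398438, -142.43093872070312), (41.523494720458984, 180.490478515625), 4.060977935791016)
scene ball [([0.5236, -0.1501, 0.1116], 0.43)]
scene tray [([0.5235, -0.1529, 0.0859], 0.91)]
scene tray_bow [([0.5247, -0.1488, 0.1743], 0.95)]
top rim n 260 tilt deg [-0.34  0.14] z 0.1225
top bar ((528.9418334960938, -96.99868774414062), (77.6631088256836, 14.275894165039062), 85.37500762939453)
top ball [([0.7559, 0.3529, 0.0016], 0.43)]
top tray [([0.5256, -0.1504, 0.0868], 0.96)]
top tray_bow [([0.525, -0.1506, 0.1831], 0.57)]
```

View pics/nz.png

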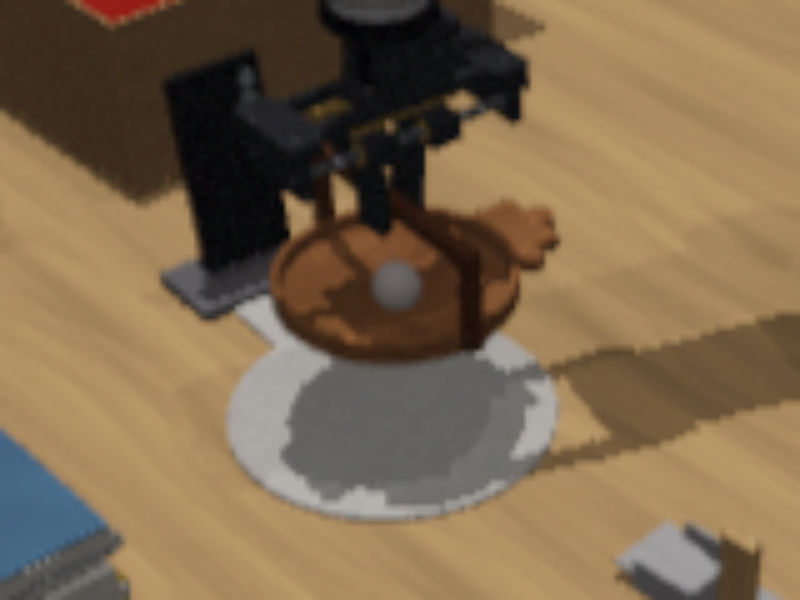

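View pics/nt.png

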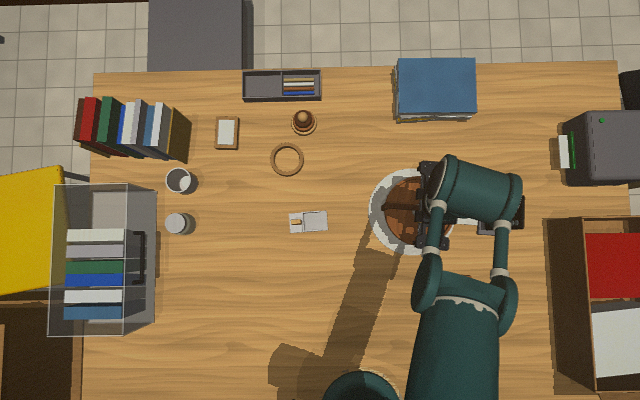

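View pics/nw.png

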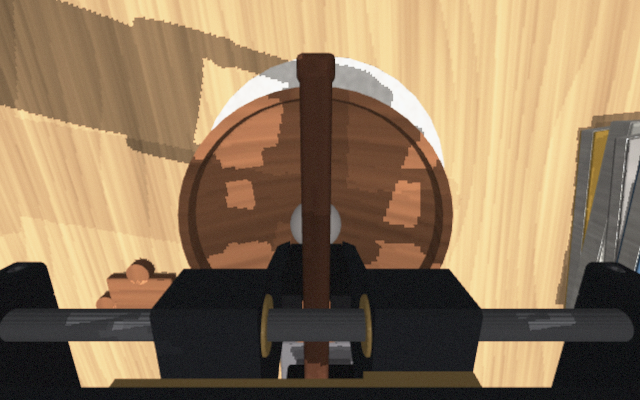

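```bash
python3 -c "
from h import *
print(bot.close_job())"
```

```text
the job is handed in; nothing more can be done
None
```

The job is done and handed in at about 32 s, with the arm still holding the tray above the board.

- **Ball:** I gripped the scoop by its tab and carried it level to the tray. There I eased the grip down to 3 N so it swung nose-down about the pads, and the ball rolled into the dish untouched.
- **Scoop:** It stands flat on the table at about (0.50, 0.16), roughly 12 cm clear of the board.
- **Tray:** I gripped the bow at its middle with 60 N, lifted it straight up 8 cm and turned it 81° about the vertical. It is not a full 90° because the bow started about 9° off the stand's x axis.

Last checks:

| Check | Result |
|---|---|
| Bow heading | 84.5° from the gripper, 85.4° from the top camera; the phone line measured about 84.6° |
| Tilt | under 0.7° in all three cameras |
| Tray underside | about 84 mm above the table, so 80 mm above the board |
| Ball | within 2 mm of the tray axis in the scene camera |
| Force on the tool | about 3.7 N, the tray and ball's weight |
| Other items on the table | look unmoved in the last pictures |

Some checks disagreed or failed:

- **Ball:** In the final check only the scene camera's network found it, with confidence 0.43. The wrist network missed it and the top network reported a false hit near the cards, but the wrist picture plainly shows the ball under the bow.
- **Centring:** The tray hangs about 7 mm off the board's centre, which is where it was lifted.

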